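# Hammer test of a cut-glass lampshade

## Task

Give the blue glass lampshade in the spring-hammer tester its test blow: draw the hammer straight back by its black upright handle until the sear catches, without hauling it hard into the end buffer, then ease it forward until the sear carries it and let go gently, never letting it fly or snap. Once it stands cocked with your hand off, press the red trip lever down lightly so that the hammer strikes the glass, and let the lever come back up. Leave the shade standing in its cradle, and the spare shade and the two wheels where they are.

Things in the scene. Friction and masses are not known exactly. Their poses are not given: they have to be found in the camera images.
- tester: green iron bench tester, base 430 x 130 mm. Origin: centre of its underside; x = the way the hammer fires (to the shade), z up. The bolt's axis lies along x at y 0, 85 mm up. Along x in mm: spring tube -212 to -148 (top 104), dark latch with brass-topped sear about -144 to -75 (top 120, its setting varies), middle guide -66 to -58 (top 102), handle 0, front guide 30 to 50 (top 107), cradle 146.
- bolt: steel hammer bolt, 0.25 kg, with white round head and black upright handle, sliding along the tester's x. Its origin and axes coincide with the tester's when joint striker is 0.
- handle (a point): middle of the black upright handle at the height to grip, 135 mm above the bench; x 0, y 0 in the tester's frame with the hammer forward; moves with the bolt. The handle is a 16 mm round sleeve from 119 to 154 mm high with a 22 mm cap, top at 160 mm. Fingertips above 110 mm clear the guides; there is free room on both y sides.
- striker (a joint): draw of the hammer along the tester's -x, m: -0.004 to 0.001 when forward on the glass. Spring pull 1.2 N at 0 plus 0.25 N per mm, and up to 2 N more while it lifts the sear. The sear catches at a draw of 19 to 48 mm, by the day's unknown setting; 1.5 mm further on is the rubber end buffer. Eased forward when caught, it stays at the catch and the pull on the hand ends; not caught, the pull stays.
- end_buffer (a joint): squeeze of the rubber end buffer behind the bolt's collar, m; 0 untouched. It adds 5 N per mm to the spring's pull, so the pull suddenly grows 20 times as fast, and it must not be squeezed over 2 mm (10 N above the spring's pull). Feeling 3 to 5 N above the spring's pull for that draw means the buffer is reached, so the catch is passed.
- paddle: red trip lever on the tester's -y side: flat red pad 38 mm along x by 30 mm, on a dark arm. Origin: on its pivot, which runs along the tester's x (at x -102, y -45 mm, 105 mm up); the pad's centre is 40 mm from it towards -y. Do not lean on it with 20 N.
- trip_pad (a point): point fixed to the tester at the centre of the red pad's top when the lever is up, 109 mm above the bench (x -102, y -85 mm in the tester's frame): press here straight down with shut fingers.
- trip (a joint): angle of the trip lever, rad: 0 up (sprung), growing as the pad is pressed, stop at 0.36 (pad 14 mm down). The sear lets go at 0.18 to 0.28 (pad 7 to 11 mm down) at 3 to 6 N; the lever springs up when left.
- shade: the lampshade under test: blue cut glass, 80 mm diameter, 118 mm tall with its brass top, 0.42 kg, standing loose, mouth down, on the cradle's pad. Origin: centre of its underside. Its top is 138 mm above the bench.
- cradle (a point): where the shade's underside centre belongs: centre of the cradle's black pad, 20 mm above the bench, x 146 mm in the tester's frame, with a V backrest 100 mm high behind and two low lips in front.
- spare_shade: a spare lampshade of red cut glass, same size, standing on the bench beside the tester. Origin: centre of its underside. Leave alone.
- stone_wheel: a pale stone cutting wheel lying flat, 96 mm diameter, 22 mm thick with a 20 mm steel hub on top, 52 mm high in all. Origin: centre of its underside. Leave alone.
- cork_wheel: a cork polishing wheel lying flat, 80 mm diameter, 30 mm thick with a 20 mm steel hub on top, 60 mm high in all. Origin: centre of its underside. Leave alone.
Mind the look-alikes: they are no part of the job. Of the things that look like the shade, the smallest one is meant.

How it is judged:
On the way, in this order (a step that is already met when the one before it is completed fails the run):
1. the hammer stands cocked on the sear with the hand off it (value of joint striker above 0.016 m and contact force between each of the fingers, the arm and bolt below 0.1 N), for 0.3 s.
2. tripped by the lever, the hammer has gone forward onto the glass (value of joint striker below 0.006 m and value of joint trip above 0.08 rad).
At the end, for the whole second after the job is handed in: the hammer is forward, resting against the glass (within 5 mm), the trip lever is back up (under 0.06 rad), and the blue shade stands still and upright in its cradle, within 6 mm of its place (value of joint striker below 0.005 m and value of joint trip below 0.06 rad and horizontal distance between shade and cradle below 0.006 m and angle between shade's own z axis and vertical below 0.06 rad and linear speed of shade below 0.02 m/s); the robot touches nothing.
It fails at once if the hammer was hauled too hard into the end buffer (squeezed by over 2 mm) (value of joint end_buffer above 0.002 m).
It fails at once if the hammer was let fly or snapped onto the sear (over 0.3 m/s forward) without the trip lever (velocity of joint striker below -0.3 m/s and value of joint trip below 0.08 rad).
It fails at once if the trip lever was leaned on with over 20 N (contact force between the fingers and paddle above 20 N).
It fails at once if the blue shade was knocked out of place or tipped (distance of shade from where it was at the start of the episode above 0.02 m or angle between shade's own z axis and vertical above 0.25 rad).
It fails at once if the spare shade or one of the wheels was moved by over 2 cm (distance of any of spare_shade, stone_wheel, cork_wheel from where it was at the start of the episode above 0.02 m).
It also fails if it takes over 64 s, if anything falls off the work surface, if the arm or the gripper's body presses on something with over 40 N, if the wrist force passes 120 N, or if a joint passes its speed limit or range.

## Robot

A 6-joint arm with a two-finger parallel gripper is mounted at the origin on the work surface. World frame = base frame: x ahead of the robot, y to its left, z up, the work surface at z = 0. Lengths are in m, angles in rad, forces in N, time in s.
With the tool pointing down it reaches from about 0.4 to 0.925 m from the base axis. Payload 12.5 kg.
Tool frame: the origin (TCP) lies between the finger pads; the fingertips stand ahead of it and the grasp point (between the pads) lies 8 mm behind it (env.nose_length is the y of the fingertips in the tool frame, in m); y points along the fingers, x is the direction in which the jaws open and shut, and the axes are right-handed (so a half turn about y gives the same grasp; the last joint's range is limited). The gripper opens to 95 mm and grips with 3 to 60 N. Pads are 20 mm wide; open, the fingers measure 119 mm over their backs; the gripper's body (75 mm by 180 mm) begins 59 mm behind the grasp point.
Start: joints at [-1.224, 0.491, 1.559, -0, 1.092, -0.106], TCP at [0.273, -0.562, 0.226] pointing down, gripper open.
Joint ranges: [-3.1, 3.1], [-0.84, 2.19], [0.05, 2.79], [-1.13, 4.28], [0.06, 2.93], [-2.69, 2.69]. Speed limits (rad/s): [2.22, 2.22, 2.79, 3.14, 3.14, 3.14].

## Interface

Orientations are given as a 3x3 rotation matrix whose columns are the frame's x, y, z axes.
In Python, from rig import env, imaging, ticket gives the robot as it stands.
- The arm moves only by the tool servo_tool, never from a script. Its argument "rows" is a list that holds one entry, the list of rows, each a list of 7 numbers: the shift along the tool's x, y, z in cm, then the turn, a rotation vector about the tool's x, y, z in rad, then the gripper command: -1 is shut, 1 is fully open, values between are in proportion. In form: [[[dx, dy, dz, wx, wy, wz, grip], ...]]. A call has exactly 10 rows; each row is the pose to reach, as a shift and turn from the pose commanded when the call began, along the tool's axes at that moment; what a row does not reach only later rows make up. A row lasts 1/10 s, in which the tool goes at most 50 mm and 8.59 degrees, less where a joint would pass 70% of its speed; a pose out of reach is approached as far as the arm can. A call with a gripper value outside its range is refused whole. The fingers move at their own pace and stop on an object; "squeeze" is the grip in N (left out, the last holds). Time passes only in rows, so rows that repeat a pose let the fingers close, or fill a call up. It gives the time, the measured TCP pose, the force and the opening at its end, in the units of the state.
- env.read_state(): the state, without advancing time (a new reading comes with each control period).
- imaging.capture(name): name is "side" or "top"; returns the picture (384x512x3 uint8, red, green, blue); there is no depth.
- imaging.camera_params(name): a dict with "fx", "fy", "cx", "cy" (pixels), "R" (3x3) and "t" (3): a world point X has camera coordinates R X + t. Camera axes: x right, y down, z forward; pixel columns grow to the right and rows downward; lengths in m; the calibration is good to about 2 mm. A picture is of the moment at which its call begins. camera_params takes no time and is no camera call.
- ticket.hand_in(): hands the job in, once; it reports no verdict.
The state is a dict: "time": time; "qpos": joint angles; "joint_velocities": joint speeds; "effort": joint torques, N m; "tool_pos": TCP position; "tool_rot": TCP orientation; "force": force on the tool from outside, world axes, zero at the start; "moment": the same for the moment, N m; "gripper_width": finger opening in m.
Only numpy, scipy, OpenCV 4.12 (cv2) and the standard library are available. Lean on these libraries where they do the work, as an engineer would, in place of code of your own. Each camera call takes 0.05 s, during which the arm holds its last target.

## Working session

There is one attempt and no reset: what is moved stays moved. The work goes in short steps, Python scripts to look and compute and a tool call to move; the robot and the scene stay as the last step left them, time stands still between calls to the robot, and variables do not carry over. Pictures are saved under pics/ and viewed, and the job is handed in when it is done.

Besides the shell and the picture viewer there is one more tool, called after "Emit:" as name(argument=value, ...) on one line, values as JSON. servo_tool: Moves the arm, as the interface text tells. Its arguments: {"type":"object","properties":{"rows":{"type":"array"},"squeeze":{"type":"number"}},"required":["rows"]}

```bash
mkdir -p pics; ls; python3 - <<'E'
from rig import env, imaging
import cv2, numpy as np
for n in("side","top"):
    im=imaging.capture(n); cv2.imwrite(f"pics/{n}0.png",cv2.cvtColor(im,cv2.COLOR_RGB2BGR))
    print(n,imaging.camera_params(n))
s=env.read_state(); print(s); print(env.nose_length)
E
```

```text
pics
side {'fx': 393.25072167150125, 'fy': 393.25072167150125, 'cx': 256.6448072120333, 'cy': 190.3318424031657, 'R': array([[-0.73852148, -0.67415889, -0.00978868],
       [-0.50214298,  0.55965556, -0.65927087],
       [ 0.4499316 , -0.48197038, -0.75184181]]), 't': array([0.42832118, 0.32618854, 0.79833171])}
top {'fx': 448.7594862745075, 'fy': 448.7594862745075, 'cx': 248.74836093177154, 'cy': 188.08270726129751, 'R': array([[-0.00321241, -0.99961563,  0.02753658],
       [-0.99915786,  0.0020821 , -0.04097844],
       [ 0.04090535, -0.02764503, -0.99878051]]), 't': array([0.007198  , 0.54765234, 0.96040934])}
{'time': 0.1, 'qpos': array([-1.22355876e+00,  4.91485438e-01,  1.55941142e+00,  1.61336665e-05,
        1.09165978e+00, -1.05605998e-01]), 'joint_velocities': array([ 0.0002053 , -0.00105358, -0.00128919, -0.00063537,  0.00262412,
        0.00068259]), 'effort': array([ 3.20572894e-03, -6.13624120e+01, -2.58604538e+01,  6.94169174e-02,
        4.70756495e-02, -8.01223518e-05]), 'tool_pos': array([ 0.27340308, -0.56180071,  0.22512088]), 'tool_rot': array([[ 4.37517403e-01, -3.14584049e-04,  8.99209888e-01],
       [-8.99209434e-01,  9.11325386e-04,  4.37517501e-01],
       [-9.57108825e-04, -9.99999535e-01,  1.15843772e-04]]), 'force': array([ 4.09716217e-01,  3.72792068e-04, -4.09768771e-01]), 'moment': array([0.02099626, 0.01401318, 0.08144869]), 'gripper_width': 0.09502568228628057}
0.011
```

View pics/side0.png

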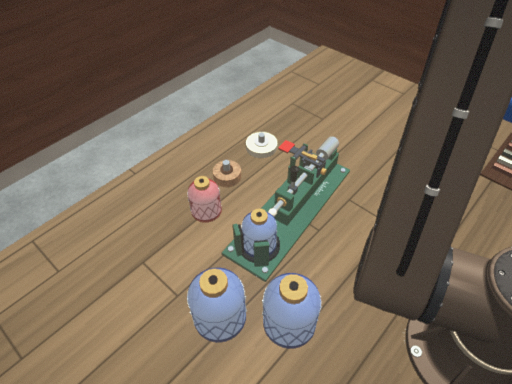

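View pics/top0.png

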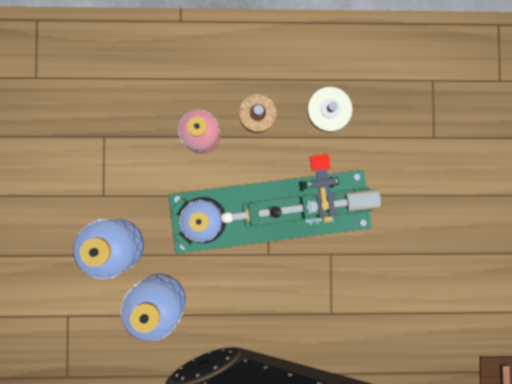

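```bash
python3 - <<'E'
import cv2
a=cv2.imread("pics/top0.png")[150:260,160:390]; cv2.imwrite("pics/topc.png",cv2.resize(a,None,fx=3.4,fy=3.4,interpolation=cv2.INTER_CUBIC))
a=cv2.imread("pics/side0.png")[130:280,215:365]; cv2.imwrite("pics/sidec.png",cv2.resize(a,None,fx=4,fy=4,interpolation=cv2.INTER_CUBIC))
E
```

```text
(no output)
```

View pics/topc.png

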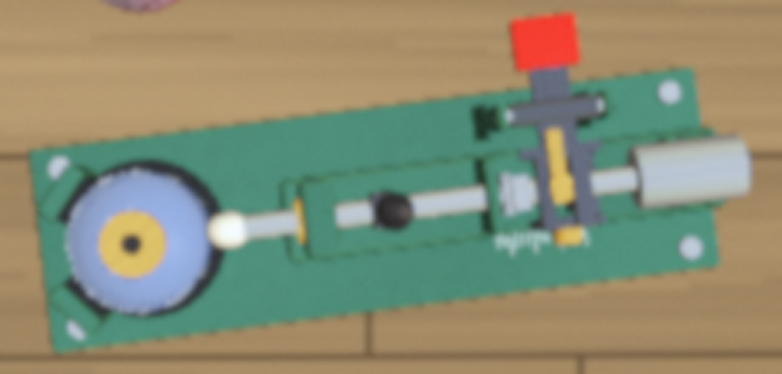

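View pics/sidec.png

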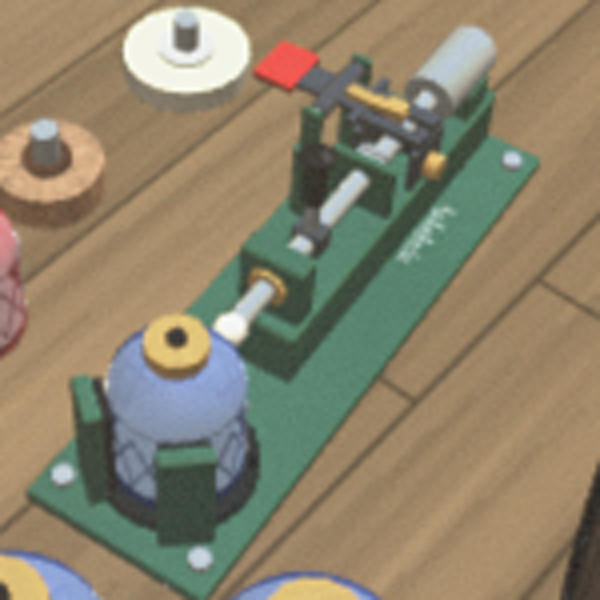

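```bash
cat > h.py <<'E'
import numpy as np, cv2
from rig import imaging
def ray(n,px):
    p=imaging.camera_params(n); R=p["R"];c=-R.T@p["t"]
    d=R.T@np.array([(px[0]-p["cx"])/p["fx"],(px[1]-p["cy"])/p["fy"],1.]); return c,d
def onz(n,px,z):
    c,d=ray(n,px); return c+d*(z-c[2])/d[2]
def tri(a,b):
    c1,d1=ray("top",a);c2,d2=ray("side",b)
    d1/=np.linalg.norm(d1);d2/=np.linalg.norm(d2)
    s=np.linalg.lstsq(np.c_[d1,-d2],c2-c1,rcond=None)[0]
    p,q=c1+s[0]*d1,c2+s[1]*d2
    return (p+q)/2,np.linalg.norm(p-q)
def proj(n,X):
    p=imaging.camera_params(n);q=p["R"]@np.array(X)+p["t"];return p["fx"]*q[0]/q[2]+p["cx"],p["fy"]*q[1]/q[2]+p["cy"]
E
python3 - <<'E'
from h import *
np.set_printoptions(precision=4,suppress=True)
T=cv2.imread("pics/top0.png").astype(int);S=cv2.imread("pics/side0.png").astype(int)
cen={}
for n,I,box in(("top",T,(300,150,340,175)),("side",S,(270,135,300,160))):
    b,g,r=I[...,0],I[...,1],I[...,2]
    m=(r>180)&(g<90)&(b<90); M=np.zeros_like(m);x0,y0,x1,y1=box;M[y0:y1,x0:x1]=m[y0:y1,x0:x1]
    ys,xs=np.nonzero(M);cen[n]=(xs.mean(),ys.mean());print(n,cen[n],M.sum(),onz(n,cen[n],.109))
pad=onz("top",cen["top"],.109);print("pad tri",tri(cen["top"],cen["side"]))
hT=(160+393/3.4,150+209/3.4);hS=(215+319/4,130+153/4)
print("cap",onz("top",hT,.16),onz("side",hS,.158),tri(hT,hS))
sT=(160+131/3.4,150+244/3.4);sS=(215+177/4,130+338/4)
print("shadetop",onz("top",sT,.138),onz("side",sS,.138),tri(sT,sS))
for z in(.01,.02):
  C=np.array([onz("top",(160+x/3.4,150+y/3.4),z) for x,y in((30,150),(692,68),(718,268),(54,352))])
  print(z,C[:,:2],np.linalg.norm(np.diff(C,axis=0),axis=1),C.mean(0))
  for v in(C[0]-C[1],C[3]-C[2]): print(np.arctan2(v[1],v[0]))
v=onz("top",sT,.138)-onz("top",hT,.16);print("shade-handle",v,np.arctan2(v[1],v[0]),np.hypot(*v[:2]))
# head, tube axis
for z,x,y in((.085,231,229),):print("head",onz("top",(160+x/3.4,150+y/3.4),z))
E
```

```text
top (np.float64(319.6119402985075), np.float64(161.86940298507463)) 268 [ 0.5948 -0.1306  0.109 ]
side (np.float64(286.53333333333336), np.float64(146.21666666666667)) 60 [ 0.5922 -0.133   0.109 ]
pad tri (array([ 0.5934, -0.1317,  0.1091]), np.float64(0.0034996425726568684))
cap [ 0.4986 -0.0392  0.16  ] [ 0.4966 -0.0438  0.158 ] (array([ 0.4969, -0.0405,  0.1603]), np.float64(0.004297645104255465))
shadetop [0.4796 0.1034 0.138 ] [0.4771 0.1022 0.138 ] (array([0.4786, 0.1026, 0.1372]), np.float64(0.00268653988464907))
0.01 [[ 0.5351  0.1781]
 [ 0.5868 -0.2455]
 [ 0.4584 -0.2605]
 [ 0.4075  0.1625]] [0.4267 0.1292 0.426 ] [ 0.497  -0.0413  0.01  ]
1.692268026487648
1.6905673623669772
0.02 [[ 0.5348  0.1766]
 [ 0.586  -0.2426]
 [ 0.459  -0.2575]
 [ 0.4086  0.1612]] [0.4223 0.1279 0.4217] [ 0.4971 -0.0406  0.02  ]
1.6922680264876482
1.6905673623669775
shade-handle [-0.019   0.1426 -0.022 ] 1.7030475380358936 0.14386121139916325
head [0.4864 0.0494 0.085 ]
```

```bash
cat >> h.py <<'E'
from rig import env
from scipy.spatial.transform import Rotation as Ro
YAW=1.693; D=np.array([np.cos(YAW),np.sin(YAW),0]); Y=np.array([-D[1],D[0],0]); O=np.array([.4972,-.0405,0])
RG=np.c_[-Y,[0,0,-1],np.cross(-Y,[0,0,-1])]
def go(P,R=RG):
    s=env.read_state(); T=s["tool_rot"]
    print("cm",np.round(T.T@(np.array(P)-s["tool_pos"])*100,2),"rot",Ro.from_matrix(T.T@R).as_rotvec().round(3))
def st():
    s=env.read_state();L=s["tool_pos"]-O
    print("t",s["time"],"tester xyz mm",np.round([L@D*1e3,L@Y*1e3,L[2]*1e3],2),"F tester",np.round([s["force"]@D,s["force"]@Y,s["force"][2]],2),"w",s["gripper_width"])
np.set_printoptions(precision=4,suppress=True)
E
python3 -c "
from h import *
print(RG,np.linalg.det(RG));go(O+[0,0,.215]);st()"
```

```text
[[ 0.9925  0.     -0.1219]
 [ 0.1219  0.      0.9925]
 [-0.     -1.      0.    ]] 1.0
cm [-37.08   1.05  42.93] rot [-0.001 -1.24  -0.001]
t 0.1 tester xyz mm [-490.13  285.67  225.12] F tester [-0.05 -0.41 -0.41] w 0.09502568228628057
```

Emit:
servo_tool(rows=[[[-3.7,0.1,4.3,0,-0.124,0,1],[-7.4,0.2,8.6,0,-0.248,0,1],[-11.1,0.3,12.9,0,-0.372,0,1],[-14.8,0.4,17.2,0,-0.496,0,1],[-18.5,0.5,21.5,0,-0.62,0,1],[-22.2,0.6,25.8,0,-0.744,0,1],[-25.9,0.7,30.1,0,-0.868,0,1],[-29.6,0.8,34.4,0,-0.992,0,1],[-33.3,0.9,38.6,0,-1.116,0,1],[-37.1,1,42.9,0,-1.24,0,1]]])

```text
time: 1.1
tool_pos: [0.4712, -0.1007, 0.2167]
tool_rot: [[0.992, -0.0, -0.127], [0.127, -0.0, 0.992], [-0.0, -1.0, -0.0]]
force: [1.3, -0.1, -0.4]
gripper_width: 0.0948
```

```bash
python3 -c "
from h import *
st();go(O+[0,0,.215])"
```

```text
t 1.1 tester xyz mm [-56.61  33.15 216.75] F tester [-0.22 -1.32 -0.38] w 0.09475812384255465
cm [3.34 0.17 5.64] rot [ 0.     0.005 -0.   ]
```

Emit:
servo_tool(rows=[[[0,0,0,0,0,0,1],[0,0,0,0,0,0,1],[0,0,0,0,0,0,1],[0,0,0,0,0,0,1],[0,0,0,0,0,0,1],[0,0,0,0,0,0,1],[0,0,0,0,0,0,1],[0,0,0,0,0,0,1],[0,0,0,0,0,0,1],[0,0,0,0,0,0,1]]])

```text
time: 2.1
tool_pos: [0.4709, -0.1027, 0.2168]
tool_rot: [[0.993, 0.0, -0.122], [0.122, -0.0, 0.993], [0.0, -1.0, -0.0]]
force: [0.3, 0.4, -0.0]
gripper_width: 0.0948
```

```bash
python3 -c "
from h import *
st();go(O+[0,0,.215])"
```

```text
t 2.1 tester xyz mm [-58.57  33.72 216.82] F tester [ 0.35 -0.35 -0.01] w 0.09481105248192279
cm [3.37 0.18 5.86] rot [ 0. -0.  0.]
```

Emit:
servo_tool(rows=[[[0.7,0,1.2,0,0,0,1],[1.4,0,2.4,0,0,0,1],[2.1,0,3.6,0,0,0,1],[2.8,0,4.8,0,0,0,1],[3.4,0,5.9,0,0,0,1],[3.4,0,5.9,0,0,0,1],[3.4,0,5.9,0,0,0,1],[3.4,0,5.9,0,0,0,1],[3.4,0,5.9,0,0,0,1],[3.4,0,5.9,0,0,0,1]]])

```text
time: 3.1
tool_pos: [0.4973, -0.0404, 0.2168]
tool_rot: [[0.993, 0.0, -0.121], [0.121, -0.0, 0.993], [-0.0, -1.0, -0.0]]
force: [-0.0, 0.1, -0.4]
gripper_width: 0.0948
```

```bash
python3 - <<'E'
from h import *
st();go(O+[0,0,.128])
for n in("side","top"):
    im=imaging.capture(n); cv2.imwrite(f"pics/{n}1.png",cv2.cvtColor(im,cv2.COLOR_RGB2BGR))
a=cv2.imread("pics/top1.png")[120:270,160:400];cv2.imwrite("pics/topc1.png",cv2.resize(a,None,fx=3,fy=3))
E
```

```text
t 3.1 tester xyz mm [  0.08  -0.12 216.83] F tester [ 0.12 -0.01 -0.37] w 0.09480829642702772
cm [-0.01  8.88 -0.01] rot [ 0.    -0.001 -0.   ]
```

View pics/side1.png

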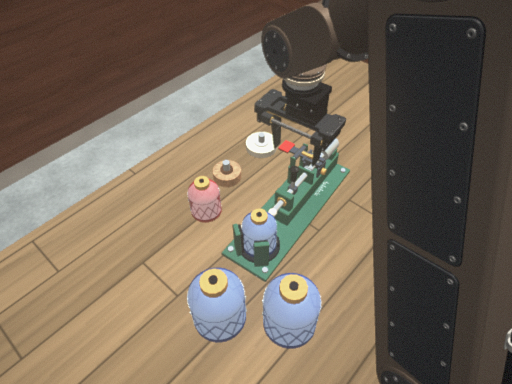

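The open gripper stands over the handle with its fingers on the ±y sides (around px 275–320, 135–165). I'll go down next.

Emit:
servo_tool(rows=[[[0,1.2,0,0,0,0,1],[0,2.4,0,0,0,0,1],[0,3.6,0,0,0,0,1],[0,4.8,0,0,0,0,1],[0,6,0,0,0,0,1],[0,7.2,0,0,0,0,1],[0,8.2,0,0,0,0,1],[0,8.8,0,0,0,0,1],[0,8.8,0,0,0,0,1],[0,8.8,0,0,0,0,1]]])

```text
time: 4.2
tool_pos: [0.4976, -0.0401, 0.1289]
tool_rot: [[0.993, 0.0, -0.122], [0.122, -0.0, 0.993], [0.0, -1.0, -0.0]]
force: [0.6, 0.6, -1.1]
gripper_width: 0.095
```

```bash
python3 - <<'E'
from h import *
st()
for n in("side","top"):
    im=imaging.capture(n); cv2.imwrite(f"pics/{n}2.png",cv2.cvtColor(im,cv2.COLOR_RGB2BGR))
a=cv2.imread("pics/side2.png")[80:280,215:365];b=cv2.imread("pics/top2.png")[120:270,160:400];cv2.imwrite("pics/s2c.png",cv2.resize(a,None,fx=3,fy=3,interpolation=cv2.INTER_CUBIC))
E
```

```text
t 4.2 tester xyz mm [  0.39  -0.41 128.92] F tester [ 0.48 -0.65 -1.13] w 0.09497361611352972
```

View pics/s2c.png

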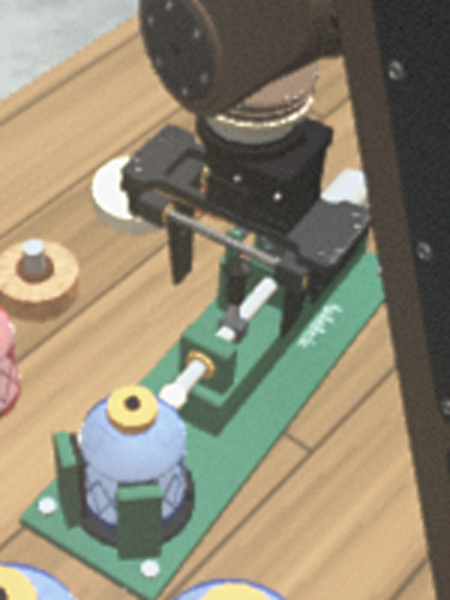

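The fingers straddle the black handle (crop px 235,270) with clear room on both sides. Now I close.

Emit:
servo_tool(rows=[[[0,0,0,0,0,0,-1],[0,0,0,0,0,0,-1],[0,0,0,0,0,0,-1],[0,0,0,0,0,0,-1],[0,0,0,0,0,0,-1],[0,0,0,0,0,0,-1],[0,0,0,0,0,0,-1],[0,0,0,0,0,0,-1],[0,0,0,0,0,0,-1],[0,0,0,0,0,0,-1]]], squeeze=40)

```text
time: 5.3
tool_pos: [0.4978, -0.04, 0.1289]
tool_rot: [[0.993, 0.001, -0.122], [0.122, -0.0, 0.993], [0.001, -1.0, -0.0]]
force: [7.1, 1.5, -4.0]
gripper_width: 0.0206
```

```bash
python3 -c "
from h import *
st()"
```

```text
t 5.3 tester xyz mm [  0.38  -0.68 128.88] F tester [ 0.62 -7.2  -3.97] w 0.020610944465172136
```

Emit:
servo_tool(rows=[[[0,0,0,0,0,0,-1],[0,0,0,0,0,0,-1],[0,0,0,0,0,0,-1],[0,0,0,0,0,0,-1],[0,0,0,0,0,0,-1],[0,0,0,0,0,0,-1],[0,0,0,0,0,0,-1],[0,0,0,0,0,0,-1],[0,0,0,0,0,0,-1],[0,0,0,0,0,0,-1]]])

```text
time: 6.3
tool_pos: [0.4978, -0.0401, 0.1289]
tool_rot: [[0.993, 0.001, -0.122], [0.122, -0.0, 0.993], [0.001, -1.0, -0.0]]
force: [5.7, 1.2, -2.8]
gripper_width: 0.0204
```

```bash
python3 -c "
from h import *
st();print(env.read_state())"
```

```text
t 6.3 tester xyz mm [  0.36  -0.68 128.86] F tester [ 0.48 -5.85 -2.8 ] w 0.020364173957092273
{'time': 6.3, 'qpos': array([-0.2126,  0.4479,  1.9675,  0.    ,  0.7253, -0.3347]), 'joint_velocities': array([-0.0007, -0.001 ,  0.0001,  0.0001, -0.0028, -0.0007]), 'effort': array([ -0.6734, -51.7648, -15.8495,  -0.2597,   1.2231,   0.0121]), 'tool_pos': array([ 0.4978, -0.0401,  0.1289]), 'tool_rot': array([[ 0.9926,  0.0009, -0.1217],
       [ 0.1217, -0.0002,  0.9926],
       [ 0.0009, -1.    , -0.0003]]), 'force': array([ 5.7457,  1.1858, -2.7971]), 'moment': array([ 0.1061, -0.9073, -0.0189]), 'gripper_width': 0.020364173957092273}
```

The opening is 20 mm where 16 mm is expected, so the pads probably catch the cap's underside. I'll reopen slightly, lower 5 mm and regrip.

Emit:
servo_tool(rows=[[[0,0,0,0,0,0,-0.2],[0,0,0,0,0,0,-0.2],[0,0,0,0,0,0,-0.2],[0.05,0.3,0,0,0,0,-0.2],[0.05,0.5,0,0,0,0,-0.2],[0.05,0.5,0,0,0,0,-1],[0.05,0.5,0,0,0,0,-1],[0.05,0.5,0,0,0,0,-1],[0.05,0.5,0,0,0,0,-1],[0.05,0.5,0,0,0,0,-1]]])

```text
time: 7.3
tool_pos: [0.4979, -0.04, 0.1238]
tool_rot: [[0.993, 0.0, -0.122], [0.122, -0.0, 0.993], [0.0, -1.0, -0.0]]
force: [1.1, 0.4, -0.7]
gripper_width: 0.0201
```

```bash
python3 -c "
from h import *
st()"
```

```text
t 7.3 tester xyz mm [  0.44  -0.78 123.79] F tester [ 0.23 -1.14 -0.66] w 0.020111719157294684
```

Emit:
servo_tool(rows=[[[0,0,0,0,0,0,-1],[0,0,0,0,0,0,-1],[0,0,0,0,0,0,-1],[0,0,0,0,0,0,-1],[0,0,-0.1,0,0,0,-1],[0,0,-0.2,0,0,0,-1],[0,0,-0.3,0,0,0,-1],[0,0,-0.4,0,0,0,-1],[0,0,-0.5,0,0,0,-1],[0,0,-0.6,0,0,0,-1]]])

```text
time: 8.3
tool_pos: [0.4987, -0.0459, 0.1238]
tool_rot: [[0.993, 0.0, -0.122], [0.122, 0.0, 0.993], [0.0, -1.0, 0.0]]
force: [1.2, 2.3, -1.0]
gripper_width: 0.0203
```

```bash
python3 -c "
from h import *
st()
im=imaging.capture('side'); cv2.imwrite('pics/s3.png',cv2.cvtColor(cv2.resize(im[80:280,215:365],None,fx=3,fy=3,interpolation=cv2.INTER_CUBIC),cv2.COLOR_RGB2BGR))
st()"
```

```text
t 8.3 tester xyz mm [ -5.58  -0.78 123.81] F tester [ 2.14 -1.5  -1.05] w 0.020268551656430732
t 8.35 tester xyz mm [ -5.7   -0.79 123.8 ] F tester [ 2.58 -0.74 -0.94] w 0.019991303601785318
```

View pics/s3.png

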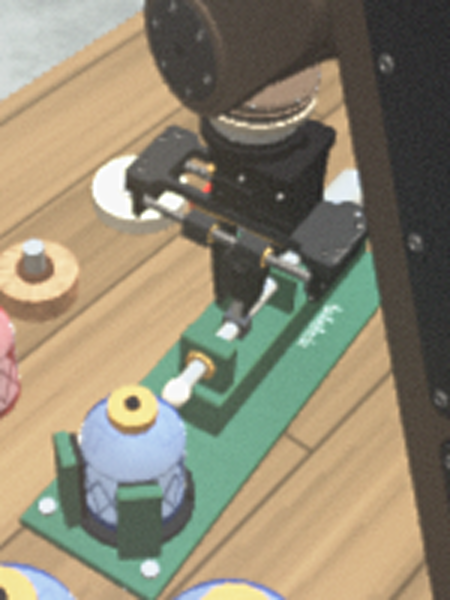

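Emit:
servo_tool(rows=[[[0,0,-0.12,0,0,0,-1],[0,0,-0.24,0,0,0,-1],[0,0,-0.36,0,0,0,-1],[0,0,-0.48,0,0,0,-1],[0,0,-0.6,0,0,0,-1],[0,0,-0.72,0,0,0,-1],[0,0,-0.84,0,0,0,-1],[0,0,-0.96,0,0,0,-1],[0,0,-1.1,0,0,0,-1],[0,0,-1.1,0,0,0,-1]]])

```text
time: 9.35
tool_pos: [0.5, -0.0568, 0.1238]
tool_rot: [[0.993, -0.0, -0.122], [0.122, 0.0, 0.993], [-0.0, -1.0, 0.0]]
force: [1.1, 5.1, -0.6]
gripper_width: 0.0204
```

```bash
python3 -c "
from h import *
st()"
```

```text
t 9.35 tester xyz mm [-16.47  -0.76 123.8 ] F tester [ 4.93 -1.67 -0.61] w 0.02041851485351673
```

Emit:
servo_tool(rows=[[[0,0,-0.03,0,0,0,-1],[0,0,-0.06,0,0,0,-1],[0,0,-0.09,0,0,0,-1],[0,0,-0.12,0,0,0,-1],[0,0,-0.15,0,0,0,-1],[0,0,-0.18,0,0,0,-1],[0,0,-0.2,0,0,0,-1],[0,0,-0.2,0,0,0,-1],[0,0,-0.2,0,0,0,-1],[0,0,-0.2,0,0,0,-1]]])

```text
time: 10.35
tool_pos: [0.5002, -0.0585, 0.1238]
tool_rot: [[0.993, -0.0, -0.122], [0.122, 0.0, 0.993], [-0.0, -1.0, 0.0]]
force: [1.4, 7.4, -0.0]
gripper_width: 0.0202
```

```bash
python3 -c "
from h import *
st()"
```

```text
t 10.35 tester xyz mm [-18.19  -0.79 123.81] F tester [ 7.21 -2.3  -0.03] w 0.020197943900646345
```

Emit:
servo_tool(rows=[[[0,0,-0.03,0,0,0,-1],[0,0,-0.06,0,0,0,-1],[0,0,-0.09,0,0,0,-1],[0,0,-0.12,0,0,0,-1],[0,0,-0.15,0,0,0,-1],[0,0,-0.15,0,0,0,-1],[0,0,-0.15,0,0,0,-1],[0,0,-0.15,0,0,0,-1],[0,0,-0.15,0,0,0,-1],[0,0,-0.15,0,0,0,-1]]])

```text
time: 11.35
tool_pos: [0.5003, -0.0599, 0.1238]
tool_rot: [[0.993, -0.0, -0.122], [0.122, 0.001, 0.993], [-0.0, -1.0, 0.001]]
force: [1.6, 8.5, -1.0]
gripper_width: 0.0203
```

```bash
python3 -c "
from h import *
st()"
```

```text
t 11.35 tester xyz mm [-19.66  -0.75 123.77] F tester [ 8.26 -2.65 -1.03] w 0.020344266722857413
```

Emit:
servo_tool(rows=[[[0,0,-0.03,0,0,0,-1],[0,0,-0.06,0,0,0,-1],[0,0,-0.09,0,0,0,-1],[0,0,-0.12,0,0,0,-1],[0,0,-0.12,0,0,0,-1],[0,0,-0.12,0,0,0,-1],[0,0,-0.12,0,0,0,-1],[0,0,-0.12,0,0,0,-1],[0,0,-0.12,0,0,0,-1],[0,0,-0.12,0,0,0,-1]]])

```text
time: 12.35
tool_pos: [0.5005, -0.0611, 0.1238]
tool_rot: [[0.993, -0.0, -0.122], [0.122, 0.001, 0.993], [-0.0, -1.0, 0.001]]
force: [1.6, 8.9, -1.2]
gripper_width: 0.0201
```

```bash
python3 -c "
from h import *
st()"
```

```text
t 12.35 tester xyz mm [-20.83  -0.78 123.79] F tester [ 8.66 -2.69 -1.21] w 0.020069634617314785
```

Emit:
servo_tool(rows=[[[0,0,-0.03,0,0,0,-1],[0,0,-0.06,0,0,0,-1],[0,0,-0.09,0,0,0,-1],[0,0,-0.12,0,0,0,-1],[0,0,-0.12,0,0,0,-1],[0,0,-0.12,0,0,0,-1],[0,0,-0.12,0,0,0,-1],[0,0,-0.12,0,0,0,-1],[0,0,-0.12,0,0,0,-1],[0,0,-0.12,0,0,0,-1]]])

```text
time: 13.35
tool_pos: [0.5007, -0.0624, 0.1238]
tool_rot: [[0.993, -0.0, -0.122], [0.122, 0.0, 0.993], [-0.0, -1.0, 0.0]]
force: [0.8, 7.1, -0.4]
gripper_width: 0.0199
```

```bash
python3 -c "
from h import *
st()"
```

```text
t 13.35 tester xyz mm [-22.17  -0.79 123.79] F tester [ 6.96 -1.67 -0.43] w 0.019890784379290493
```

The pull dropped to the bare spring force, so the sear likely fell in. I'll ease forward slowly to check.

Emit:
servo_tool(rows=[[[0,0,0.02,0,0,0,-1],[0,0,0.04,0,0,0,-1],[0,0,0.06,0,0,0,-1],[0,0,0.08,0,0,0,-1],[0,0,0.1,0,0,0,-1],[0,0,0.11,0,0,0,-1],[0,0,0.12,0,0,0,-1],[0,0,0.13,0,0,0,-1],[0,0,0.14,0,0,0,-1],[0,0,0.14,0,0,0,-1]]])

```text
time: 14.35
tool_pos: [0.5005, -0.0611, 0.1238]
tool_rot: [[0.993, -0.0, -0.122], [0.122, 0.0, 0.993], [-0.0, -1.0, 0.0]]
force: [1.6, 6.6, -0.4]
gripper_width: 0.0201
```

```bash
python3 -c "
from h import *
st()"
```

```text
t 14.35 tester xyz mm [-20.88  -0.78 123.79] F tester [ 6.32 -2.43 -0.36] w 0.02006237306122686
```

Emit:
servo_tool(rows=[[[0,0,0.02,0,0,0,-1],[0,0,0.04,0,0,0,-1],[0,0,0.06,0,0,0,-1],[0,0,0.08,0,0,0,-1],[0,0,0.1,0,0,0,-1],[0,0,0.12,0,0,0,-1],[0,0,0.12,0,0,0,-1],[0,0,0.12,0,0,0,-1],[0,0,0.12,0,0,0,-1],[0,0,0.12,0,0,0,-1]]])

```text
time: 15.35
tool_pos: [0.5004, -0.0599, 0.1238]
tool_rot: [[0.993, -0.0, -0.122], [0.122, 0.0, 0.993], [-0.0, -1.0, 0.0]]
force: [1.1, 5.8, -0.1]
gripper_width: 0.02
```

```bash
python3 -c "
from h import *
st()"
```

```text
t 15.35 tester xyz mm [-19.68  -0.77 123.79] F tester [ 5.6  -1.78 -0.06] w 0.020012209960067993
```

Not caught yet because the pull stays. I'll draw back again and go further in small steps.

Emit:
servo_tool(rows=[[[0,0,-0.05,0,0,0,-1],[0,0,-0.1,0,0,0,-1],[0,0,-0.15,0,0,0,-1],[0,0,-0.2,0,0,0,-1],[0,0,-0.25,0,0,0,-1],[0,0,-0.28,0,0,0,-1],[0,0,-0.31,0,0,0,-1],[0,0,-0.34,0,0,0,-1],[0,0,-0.34,0,0,0,-1],[0,0,-0.34,0,0,0,-1]]])

```text
time: 16.35
tool_pos: [0.5008, -0.0632, 0.1238]
tool_rot: [[0.993, -0.0, -0.122], [0.122, 0.0, 0.993], [-0.0, -1.0, 0.0]]
force: [1.1, 6.3, -0.8]
gripper_width: 0.0199
```

```bash
python3 -c "
from h import *
st()"
```

```text
t 16.35 tester xyz mm [-22.96  -0.76 123.78] F tester [ 6.1  -1.88 -0.77] w 0.019920470169071954
```

```bash
python3 - <<'E'
from h import *
for n in("side","top"):
    im=imaging.capture(n); cv2.imwrite(f"pics/{n}4.png",cv2.cvtColor(im,cv2.COLOR_RGB2BGR));st()
a=cv2.imread("pics/side4.png")[130:260,225:355];cv2.imwrite("pics/s4c.png",cv2.resize(a,None,fx=4.5,fy=4.5,interpolation=cv2.INTER_CUBIC))
E
```

```text
t 16.4 tester xyz mm [-22.96  -0.77 123.78] F tester [ 6.98 -2.61 -0.94] w 0.020059757965424748
t 16.45 tester xyz mm [-23.    -0.79 123.81] F tester [ 6.74 -2.23 -0.95] w 0.0202627743920558
```

View pics/s4c.png

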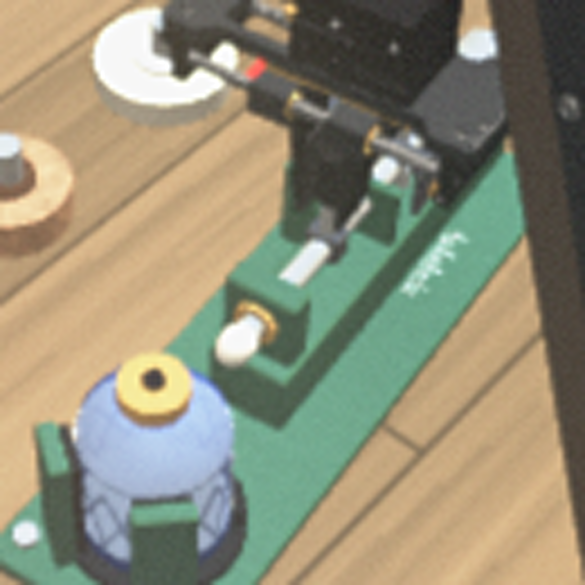

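The hammer is drawn about 23 mm, its white head (crop px 240,340) is near the front guide, and the sear is lifted but not caught. I'll go on in 1.7 mm steps, watching for the buffer.

Emit:
servo_tool(rows=[[[0,0,-0.03,0,0,0,-1],[0,0,-0.06,0,0,0,-1],[0,0,-0.09,0,0,0,-1],[0,0,-0.12,0,0,0,-1],[0,0,-0.15,0,0,0,-1],[0,0,-0.17,0,0,0,-1],[0,0,-0.17,0,0,0,-1],[0,0,-0.17,0,0,0,-1],[0,0,-0.17,0,0,0,-1],[0,0,-0.17,0,0,0,-1]]])

```text
time: 17.45
tool_pos: [0.501, -0.0648, 0.1238]
tool_rot: [[0.993, -0.0, -0.122], [0.122, 0.0, 0.993], [-0.0, -1.0, 0.0]]
force: [1.1, 7.1, -0.8]
gripper_width: 0.02
```

```bash
cat >> h.py <<'E'
def ck():
    s=env.read_state();L=s["tool_pos"]-O;d=-(L@D*1e3)+.4
    print("t",s["time"],"draw",round(d,2),"excess N",round(s["force"]@D-1.2-.25*d,2))
E
python3 -c "
from h import *
ck()"
```

```text
t 17.45 draw 25.02 excess N -0.53
```

Emit:
servo_tool(rows=[[[0,0,-0.03,0,0,0,-1],[0,0,-0.06,0,0,0,-1],[0,0,-0.09,0,0,0,-1],[0,0,-0.12,0,0,0,-1],[0,0,-0.15,0,0,0,-1],[0,0,-0.17,0,0,0,-1],[0,0,-0.17,0,0,0,-1],[0,0,-0.17,0,0,0,-1],[0,0,-0.17,0,0,0,-1],[0,0,-0.17,0,0,0,-1]]])

```text
time: 18.45
tool_pos: [0.5012, -0.0665, 0.1238]
tool_rot: [[0.993, -0.0, -0.122], [0.122, 0.0, 0.993], [-0.0, -1.0, 0.0]]
force: [1.2, 8.2, -0.9]
gripper_width: 0.02
```

Emit:
servo_tool(rows=[[[0,0,-0.03,0,0,0,-1],[0,0,-0.06,0,0,0,-1],[0,0,-0.09,0,0,0,-1],[0,0,-0.12,0,0,0,-1],[0,0,-0.15,0,0,0,-1],[0,0,-0.17,0,0,0,-1],[0,0,-0.17,0,0,0,-1],[0,0,-0.17,0,0,0,-1],[0,0,-0.17,0,0,0,-1],[0,0,-0.17,0,0,0,-1]]])

```text
time: 19.45
tool_pos: [0.5014, -0.0681, 0.1238]
tool_rot: [[0.993, -0.0, -0.122], [0.122, 0.001, 0.993], [-0.0, -1.0, 0.001]]
force: [2.6, 8.4, -1.5]
gripper_width: 0.0203
```

Emit:
servo_tool(rows=[[[0,0,-0.03,0,0,0,-1],[0,0,-0.06,0,0,0,-1],[0,0,-0.09,0,0,0,-1],[0,0,-0.12,0,0,0,-1],[0,0,-0.15,0,0,0,-1],[0,0,-0.17,0,0,0,-1],[0,0,-0.17,0,0,0,-1],[0,0,-0.17,0,0,0,-1],[0,0,-0.17,0,0,0,-1],[0,0,-0.17,0,0,0,-1]]])

```text
time: 20.45
tool_pos: [0.5016, -0.0698, 0.1238]
tool_rot: [[0.993, -0.0, -0.122], [0.122, 0.001, 0.993], [-0.0, -1.0, 0.001]]
force: [0.7, 8.2, -0.8]
gripper_width: 0.0201
```

Emit:
servo_tool(rows=[[[0,0,-0.03,0,0,0,-1],[0,0,-0.06,0,0,0,-1],[0,0,-0.09,0,0,0,-1],[0,0,-0.12,0,0,0,-1],[0,0,-0.15,0,0,0,-1],[0,0,-0.17,0,0,0,-1],[0,0,-0.17,0,0,0,-1],[0,0,-0.17,0,0,0,-1],[0,0,-0.17,0,0,0,-1],[0,0,-0.17,0,0,0,-1]]])

```text
time: 21.45
tool_pos: [0.5018, -0.0714, 0.1238]
tool_rot: [[0.993, -0.0, -0.122], [0.122, 0.001, 0.993], [-0.0, -1.0, 0.001]]
force: [1.7, 9.6, -1.1]
gripper_width: 0.0203
```

Emit:
servo_tool(rows=[[[0,0,-0.03,0,0,0,-1],[0,0,-0.06,0,0,0,-1],[0,0,-0.09,0,0,0,-1],[0,0,-0.12,0,0,0,-1],[0,0,-0.15,0,0,0,-1],[0,0,-0.17,0,0,0,-1],[0,0,-0.17,0,0,0,-1],[0,0,-0.17,0,0,0,-1],[0,0,-0.17,0,0,0,-1],[0,0,-0.17,0,0,0,-1]]])

```text
time: 22.45
tool_pos: [0.502, -0.0731, 0.1238]
tool_rot: [[0.993, -0.0, -0.122], [0.122, 0.001, 0.993], [-0.0, -1.0, 0.001]]
force: [1.5, 9.0, -0.9]
gripper_width: 0.0202
```

Emit:
servo_tool(rows=[[[0,0,-0.03,0,0,0,-1],[0,0,-0.06,0,0,0,-1],[0,0,-0.09,0,0,0,-1],[0,0,-0.12,0,0,0,-1],[0,0,-0.15,0,0,0,-1],[0,0,-0.17,0,0,0,-1],[0,0,-0.17,0,0,0,-1],[0,0,-0.17,0,0,0,-1],[0,0,-0.17,0,0,0,-1],[0,0,-0.17,0,0,0,-1]]])

```text
time: 23.45
tool_pos: [0.5021, -0.0743, 0.1238]
tool_rot: [[0.993, -0.0, -0.122], [0.122, 0.001, 0.993], [-0.0, -1.0, 0.001]]
force: [2.3, 14.1, 0.1]
gripper_width: 0.0202
```

Excess is about 4 N, so the buffer is reached (squeeze about 0.8 mm). I'll ease forward.

Emit:
servo_tool(rows=[[[0,0,0.02,0,0,0,-1],[0,0,0.05,0,0,0,-1],[0,0,0.08,0,0,0,-1],[0,0,0.11,0,0,0,-1],[0,0,0.14,0,0,0,-1],[0,0,0.17,0,0,0,-1],[0,0,0.2,0,0,0,-1],[0,0,0.22,0,0,0,-1],[0,0,0.24,0,0,0,-1],[0,0,0.24,0,0,0,-1]]])

```text
time: 24.45
tool_pos: [0.5019, -0.0724, 0.1238]
tool_rot: [[0.993, -0.0, -0.122], [0.122, 0.001, 0.993], [-0.0, -1.0, 0.001]]
force: [0.8, 8.7, -0.4]
gripper_width: 0.0203
```

```bash
python3 -c "
from h import *
ck();st()"
```

```text
t 24.45 draw 32.64 excess N -0.79
t 24.45 tester xyz mm [-32.24  -0.78 123.79] F tester [ 8.57 -1.84 -0.37] w 0.020252926000357198
```

Emit:
servo_tool(rows=[[[0,0,0.01,0,0,0,-1],[0,0,0.02,0,0,0,-1],[0,0,0.03,0,0,0,-1],[0,0,0.04,0,0,0,-1],[0,0,0.05,0,0,0,-1],[0,0,0.06,0,0,0,-1],[0,0,0.07,0,0,0,-1],[0,0,0.08,0,0,0,-1],[0,0,0.08,0,0,0,-1],[0,0,0.08,0,0,0,-1]]])

```text
time: 25.45
tool_pos: [0.5018, -0.0717, 0.1238]
tool_rot: [[0.993, -0.0, -0.122], [0.122, 0.001, 0.993], [-0.0, -1.0, 0.001]]
force: [0.8, 9.6, -1.1]
gripper_width: 0.0201
```

```bash
python3 -c "
from h import *
ck();st()"
```

```text
t 25.45 draw 31.91 excess N 0.29
t 25.45 tester xyz mm [-31.51  -0.79 123.8 ] F tester [ 9.47 -2.01 -1.13] w 0.02011757262610928
```

Emit:
servo_tool(rows=[[[0,0,0.01,0,0,0,-1],[0,0,0.02,0,0,0,-1],[0,0,0.03,0,0,0,-1],[0,0,0.04,0,0,0,-1],[0,0,0.05,0,0,0,-1],[0,0,0.06,0,0,0,-1],[0,0,0.07,0,0,0,-1],[0,0,0.08,0,0,0,-1],[0,0,0.08,0,0,0,-1],[0,0,0.08,0,0,0,-1]]])

```text
time: 26.45
tool_pos: [0.5018, -0.0714, 0.1238]
tool_rot: [[0.993, 0.0, -0.122], [0.122, -0.0, 0.993], [0.0, -1.0, -0.0]]
force: [1.7, 4.7, -1.4]
gripper_width: 0.0202
```

```bash
python3 -c "
from h import *
ck();st()"
```

```text
t 26.45 draw 31.59 excess N -4.64
t 26.45 tester xyz mm [-31.19  -0.81 123.8 ] F tester [ 4.46 -2.24 -1.42] w 0.02017762555949584
```

Caught: the pull is falling off at a draw of about 31.6 mm. I'll take off the remaining 4 N, then open gently.

Emit:
servo_tool(rows=[[[0,0,0.01,0,0,0,-1],[0,0,0.01,0,0,0,-1],[0,0,0.02,0,0,0,-1],[0,0,0.02,0,0,0,-1],[0,0,0.02,0,0,0,-1],[0,0,0.02,0,0,0,-1],[0,0,0.02,0,0,0,-1],[0,0,0.02,0,0,0,-1],[0,0,0.02,0,0,0,-1],[0,0,0.02,0,0,0,-1]]])

```text
time: 27.45
tool_pos: [0.5018, -0.0712, 0.1238]
tool_rot: [[0.993, 0.0, -0.122], [0.122, -0.0, 0.993], [0.0, -1.0, -0.0]]
force: [0.9, 1.5, -3.1]
gripper_width: 0.0203
```

```bash
python3 -c "
from h import *
st()"
```

```text
t 27.45 tester xyz mm [-31.06  -0.82 123.81] F tester [ 1.35 -1.08 -3.13] w 0.020270446363295547
```

Emit:
servo_tool(rows=[[[0,0,0,0,0,0,-0.5],[0,0,0,0,0,0,-0.4],[0,0,0,0,0,0,-0.2],[0,0,0,0,0,0,0],[0,0,0,0,0,0,0.2],[0,0,0,0,0,0,0.4],[0,0,0,0,0,0,0.4],[0,0,0,0,0,0,0.4],[0,0,0,0,0,0,0.4],[0,0,0,0,0,0,0.4]]])

```text
time: 28.45
tool_pos: [0.5018, -0.0711, 0.1238]
tool_rot: [[0.993, 0.0, -0.122], [0.122, -0.0, 0.993], [0.0, -1.0, -0.0]]
force: [0.1, -0.3, -0.6]
gripper_width: 0.0662
```

```bash
python3 - <<'E'
from h import *
st()
for n in("side",):
    im=imaging.capture(n); cv2.imwrite(f"pics/{n}5.png",cv2.cvtColor(im,cv2.COLOR_RGB2BGR));st()
a=cv2.imread("pics/side5.png")[130:260,225:355];cv2.imwrite("pics/s5c.png",cv2.resize(a,None,fx=4.5,fy=4.5,interpolation=cv2.INTER_CUBIC))
E
```

```text
t 28.45 tester xyz mm [-30.94  -0.79 123.81] F tester [-0.31 -0.06 -0.57] w 0.06620469411093786
t 28.5 tester xyz mm [-30.97  -0.77 123.84] F tester [-0.1   0.37  0.32] w 0.06666736837661534
```

View pics/s5c.png

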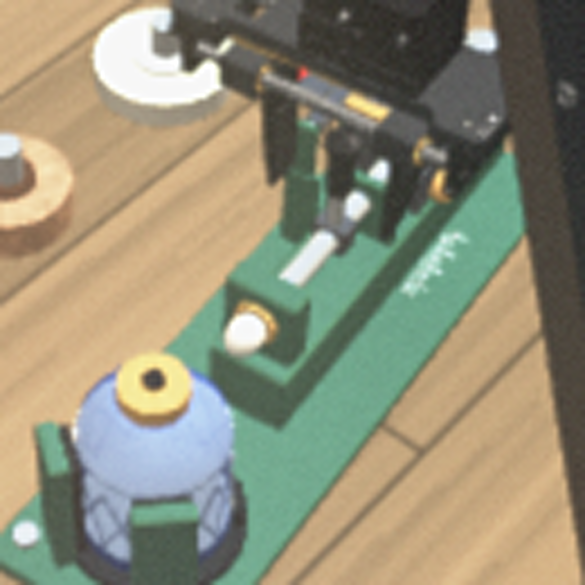

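The hammer stands cocked: the white head is back at the front guide (crop px 245,333), the fingers are open and the force is about 0. Going up.

Emit:
servo_tool(rows=[[[0,-0.5,0,0,0,0,0.4],[0,-1.5,0,0,0,0,0.4],[0,-3,0,0,0,0,0.4],[0,-4.5,0,0,0,0,0.4],[0,-6,0,0,0,0,0],[0,-6.5,0,0,0,0,-1],[0,-6.5,0,0,0,0,-1],[0,-6.5,0,0,0,0,-1],[0,-6.5,0,0,0,0,-1],[0,-6.5,0,0,0,0,-1]]], squeeze=15)

```text
time: 29.5
tool_pos: [0.5016, -0.0711, 0.1883]
tool_rot: [[0.993, -0.001, -0.122], [0.122, 0.0, 0.993], [-0.001, -1.0, 0.0]]
force: [-0.2, -0.2, 0.4]
gripper_width: 0.0241
```

```bash
python3 -c "
from h import *
st();go([.5942,-.1313,.150])"
```

```text
t 29.5 tester xyz mm [-30.91  -0.61 188.29] F tester [-0.21  0.23  0.43] w 0.02414936701563708
cm [ 8.46  3.82 -7.1 ] rot [-0.    -0.    -0.001]
```

Emit:
servo_tool(rows=[[[1.5,0,-1.2,0,0,0,-1],[3,0,-2.4,0,0,0,-1],[4.5,0,-3.6,0,0,0,-1],[6,0,-4.8,0,0,0,-1],[7.5,0,-6,0,0,0,-1],[8.5,0,-7.1,0,0,0,-1],[8.5,1,-7.1,0,0,0,-1],[8.5,2.5,-7.1,0,0,0,-1],[8.5,3.8,-7.1,0,0,0,-1],[8.5,3.8,-7.1,0,0,0,-1]]])

```text
time: 30.5
tool_pos: [0.5934, -0.1306, 0.1485]
tool_rot: [[0.993, -0.004, -0.122], [0.122, 0.001, 0.993], [-0.004, -1.0, 0.002]]
force: [0.1, -0.5, 0.3]
gripper_width: 0.0006
```

```bash
python3 - <<'E'
from h import *
st();go([.5942,-.1313,.120])
for n in("side","top"):
    im=imaging.capture(n); cv2.imwrite(f"pics/{n}6.png",cv2.cvtColor(im,cv2.COLOR_RGB2BGR))
a=cv2.imread("pics/side6.png")[80:230,215:365];b=cv2.imread("pics/top6.png")[120:270,210:360];cv2.imwrite("pics/s6c.png",cv2.resize(np.hstack([a,b]),None,fx=2.6,fy=2.6,interpolation=cv2.INTER_CUBIC))
E
```

```text
t 30.5 tester xyz mm [-101.18  -84.53  148.52] F tester [-0.53 -0.01  0.32] w 0.000649593216513286
cm [ 0.08  2.85 -0.08] rot [-0.002 -0.    -0.004]
```

View pics/s6c.png

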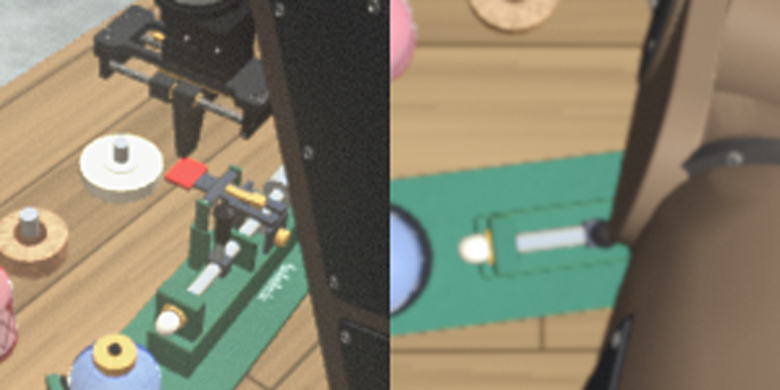

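Shut fingers stand just above the red pad (side crop px 185,170) and the hammer is still cocked (white head at 168,320). I'll press in steps.

Emit:
servo_tool(rows=[[[0,0.8,0,0,0,0,-1],[0,1.6,0,0,0,0,-1],[0,2.2,0,0,0,0,-1],[0,2.5,0,0,0,0,-1],[0,2.7,0,0,0,0,-1],[0,2.9,0,0,0,0,-1],[0,3.1,0,0,0,0,-1],[0,3.3,0,0,0,0,-1],[0,3.4,0,0,0,0,-1],[0,3.4,0,0,0,0,-1]]])

```text
time: 31.6
tool_pos: [0.595, -0.1313, 0.1172]
tool_rot: [[0.993, 0.001, -0.122], [0.122, -0.0, 0.993], [0.001, -1.0, -0.0]]
force: [0.2, 0.5, 4.3]
gripper_width: 0.0006
```

```bash
python3 -c "
from h import *
st()"
```

```text
t 31.6 tester xyz mm [-102.04  -86.02  117.21] F tester [ 0.49 -0.3   4.35] w 0.0006246115724334352
```

Emit:
servo_tool(rows=[[[0,0.1,0,0,0,0,-1],[0,0.2,0,0,0,0,-1],[0,0.3,0,0,0,0,-1],[0,0.4,0,0,0,0,-1],[0,0.45,0,0,0,0,-1],[0,0.5,0,0,0,0,-1],[0,0.5,0,0,0,0,-1],[0,0.5,0,0,0,0,-1],[0,0.5,0,0,0,0,-1],[0,0.5,0,0,0,0,-1]]])

```text
time: 32.6
tool_pos: [0.5948, -0.1313, 0.1118]
tool_rot: [[0.993, 0.0, -0.122], [0.122, -0.0, 0.993], [0.0, -1.0, -0.0]]
force: [0.4, -0.3, 1.8]
gripper_width: 0.0007
```

```bash
python3 - <<'E'
from h import *
st()
im=imaging.capture("side"); cv2.imwrite(f"pics/s7c.png",cv2.cvtColor(cv2.resize(im[80:230,215:365],None,fx=3,fy=3,interpolation=cv2.INTER_CUBIC),cv2.COLOR_RGB2BGR))
E
```

```text
t 32.6 tester xyz mm [-102.05  -85.83  111.85] F tester [-0.39 -0.33  1.83] w 0.0006981217000125873
```

View pics/s7c.png

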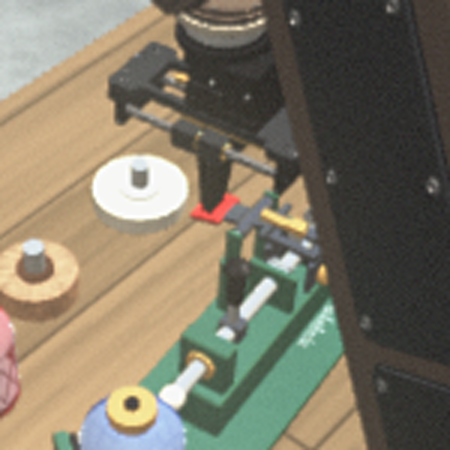

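The hammer has struck: the head (crop px 172,395) rests on the glass and the handle is forward. I'll lift off.

Emit:
servo_tool(rows=[[[0,-0.2,0,0,0,0,-1],[0,-0.5,0,0,0,0,-1],[0,-0.9,0,0,0,0,-1],[0,-1.4,0,0,0,0,-1],[0,-2.2,0,0,0,0,-1],[0,-4,0,0,0,0,-1],[0,-6,0,0,0,0,-1],[0,-8,0,0,0,0,-1],[0,-10,0,0,0,0,-1],[0,-10,0,0,0,0,-1]]])

```text
time: 33.65
tool_pos: [0.5955, -0.1315, 0.2147]
tool_rot: [[0.993, 0.004, -0.122], [0.122, -0.001, 0.993], [0.004, -1.0, -0.002]]
force: [-0.5, 0.4, 0.5]
gripper_width: 0.0004
```

Emit:
servo_tool(rows=[[[0,0,-2,0,0,0,-1],[0,0,-4,0,0,0,-1],[0,0,-6,0,0,0,-1],[0,0,-8,0,0,0,-1],[0,0,-10,0,0,0,-1],[0,0,-12,0,0,0,-1],[0,0,-12,0,0,0,-1],[0,0,-12,0,0,0,-1],[0,0,-12,0,0,0,-1],[0,0,-12,0,0,0,-1]]])

```text
time: 34.65
tool_pos: [0.6094, -0.2497, 0.212]
tool_rot: [[0.992, 0.0, -0.122], [0.122, -0.0, 0.992], [0.0, -1.0, -0.0]]
force: [-0.4, -0.1, -1.2]
gripper_width: 0.0006
```

```bash
python3 - <<'E'
from h import *
st()
A=[]
for n,b in(("side",(80,215)),("top",(140,165))):
    im=imaging.capture(n); A.append(im[b[0]:b[0]+200,b[1]:b[1]+150])
cv2.imwrite("pics/s8c.png",cv2.cvtColor(cv2.resize(np.hstack(A),None,fx=2.6,fy=2.6,interpolation=cv2.INTER_CUBIC),cv2.COLOR_RGB2BGR))
T=cv2.imread("pics/top0.png")[...,::-1].astype(int);N=im.astype(int)
for I in(T,N):
    m=np.zeros(I.shape[:2],bool);m[205:240,180:220]=True
    m&=(I[...,0]>190)&(I[...,2]<110)&(I[...,1]>140);ys,xs=np.nonzero(m);print("brass top",xs.mean(),ys.mean(),m.sum(),onz("top",(xs.mean(),ys.mean()),.138))
E
```

```text
t 34.65 tester xyz mm [-221.35  -85.87  211.97] F tester [-0.1   0.41 -1.22] w 0.0005884504595816285
brass top 198.62011173184356 221.3240223463687 179 [0.4804 0.1033 0.138 ]
brass top 198.52631578947367 221.26315789473685 19 [0.4806 0.1034 0.138 ]
```

View pics/s8c.png

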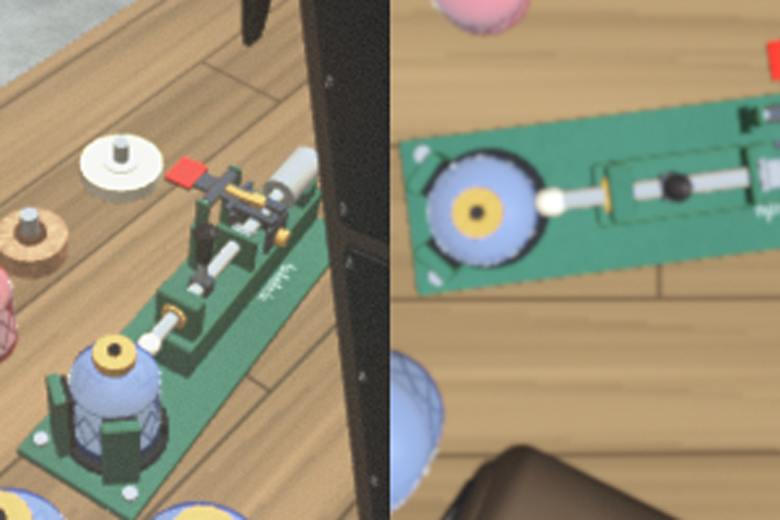

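The hammer rests on the glass (top crop px 550,202), the red lever is up (side crop 187,172), and the shade has not moved (brass top within about 0.2 mm of the start). The arm is clear, so I'll hand in.

```bash
python3 -c "
from rig import ticket
print(ticket.hand_in())"
```

```text
the job is handed in; nothing more can be done
None
```

The blue shade in the tester got its test blow, and I handed the job in at about 35 s of the 64 s allowed. Hand-in gives no verdict.

- **Cocking:** I drew the hammer back by its handle in small steps until the buffer added about 4 N (roughly 0.8 mm of squeeze). I then eased it forward until the sear held it at a draw of about 31.6 mm, let the pull die away, and opened the gripper. A picture showed it standing cocked.
- **Trip:** I pressed the red pad straight down about 8 mm with shut fingers. The highest force I read was 4.4 N. The hammer fired onto the glass, and I lifted off.
- **Last checks:** The final pictures show the hammer head on the glass, the lever back up, and the shade upright, its brass top within about 0.2 mm of its start. The arm was clear of everything. That shade measurement used few pixels because the light had changed. I did not measure the spare shade and wheels again; the arm did not come near the spare shade or the cork wheel, and the stone wheel, close by the trip pad, looked unmoved in the last side view.
- **What disagreed:**
  - The gripper read 20 mm on the 16 mm handle, even after I regripped 5 mm lower, but the hold did not slip.
  - A first force drop at about 22 mm looked like the catch. It proved false when I eased forward and the pull stayed, so I drew further.

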